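# Stand the V-block on the optical line and hold the lens barrel pressed in it

### The job

Stand the loose V-block on the table midway between the lamp stand and the camera stand, its groove pointing from one to the other, and let go of it. Then take the thick lens barrel from its cradle, lay it lengthwise in the groove with its middle over the middle of the block, and press it down onto both flanks with a firm but careful push of about 15 newtons; finish while still holding it pressed like that. Leave the steel roller, the shaft collar and the bolt where they are.

Things in the scene. Friction and masses are not known exactly. Their poses are not given: they have to be found in the camera images.
- vblock: Loose dark grey metal V-block, 0.44 kg, 50 mm long (its x), 48 mm wide (y), 46 mm high, flat sides: grip it across its width. Origin: centre of its underside. A 90 degree V-groove, 43 mm wide, 21.5 mm deep, open at both ends, runs along x in its top. Both ends alike. It starts left, right or close in front of the robot, its place swapped at random with those of the two cradles.
- flank_a: The groove's flank on the block's +y side, a part of the V-block, same origin and axes. The seated barrel has its axis 62.7 mm above the block's underside and touches each flank 19 mm to the side of the middle. The barrel is wider than the block: fingers holding it pass 3 mm outside the block's sides.
- flank_b: The groove's flank on the block's -y side, a part of the V-block, same origin and axes.
- barrel: Loose lens barrel, about 0.24 kg: a straight cylinder, diameter 54 mm over its 60 mm long black ribbed middle, with a bright end 10 mm long, diameter 49 mm, and a glass face at both ends (80 mm over all, ends alike). Origin: on its axis at mid-length; x along the axis. It lies level in its cradle, axis 36 mm above the table; grip it across its diameter from above.
- cradle_a: Fixed grey plastic cradle of the barrel: 70 mm long (its x, parallel to the barrel), 38 mm wide, 12.4 mm high. Origin: centre of its underside.
- lamp: Lamp stand, fixed: base plate 60 x 60 x 8 mm with a round grey lamp head on a post (diameter 48 mm, axis 63 mm and top 87 mm above the table, reaching 30 mm either side of the origin along x). Origin: centre of its underside; its x points along the line to the camera stand, whose origin is 260 mm away.
- camera: Camera stand, screwed down: same base plate, with a black square camera head (44 x 44 mm, top 85 mm above the table, reaching 33 mm behind and 30 mm ahead of the origin). Origin: centre of its underside; its x points along the line back to the lamp stand.
- roller: Bystander: loose bright steel roller, diameter 30 mm, 80 mm long plus 12 mm pins at both ends, lying in a smaller fixed cradle (70 x 26 mm). Origin on its axis at mid-length, x along its axis, 24 mm above the table.
- collar: Bystander: loose dark steel shaft collar, outer diameter 40 mm, 16 mm high. Origin: centre of its underside.
- bolt: Bystander: loose bolt standing on its head, head diameter 20 mm, 38 mm high. Origin: centre of its underside.
Mind the look-alikes: they are no part of the job. What is shaped like the vblock but green is not meant.

How it is judged (in metres and radians):
On the way:
1. the V-block stands midway between lamp and camera stand, in line, let go (x of vblock in the frame of lamp between 0.118 and 0.142 m and y of vblock in the frame of lamp between -0.008 and 0.008 m and angle between the x axis of vblock and the x axis of lamp, either way round below 0.1 rad and height (world z) of vblock below 0.004 m and angle between vblock's own z axis and vertical below 0.04 rad and contact force between the fingers and vblock below 0.1 N and linear speed of vblock below 0.02 m/s), for 0.2 s.
At the end, for the whole second after the job is handed in: V-block flat, midway between the stands (12 mm along, 8 mm across, 0.1 rad); barrel in its groove (12 mm along, axis within 2.5 mm, 0.06 rad), pressed by the fingers with over 3 N on each flank; both at rest, still held (x of vblock in the frame of lamp between 0.118 and 0.142 m and y of vblock in the frame of lamp between -0.008 and 0.008 m and angle between the x axis of vblock and the x axis of lamp, either way round below 0.1 rad and height (world z) of vblock below 0.004 m and angle between vblock's own z axis and vertical below 0.04 rad and x of barrel in the frame of vblock between -0.012 and 0.012 m and y of barrel in the frame of vblock between -0.0025 and 0.0025 m and z of barrel in the frame of vblock between 0.0602 and 0.0652 m and angle between the x axis of barrel and the x axis of vblock, either way round below 0.06 rad and contact force between each of flank_a, flank_b and barrel above 3 N and contact force between the fingers and barrel above 2 N and linear speed of each of barrel, vblock below 0.02 m/s); the arm keeps its last pose, push and grip.
It fails at once if the barrel is pressed or dropped too hard: more than 60 N on one flank (contact force between any of flank_a, flank_b and barrel above 60 N).
It fails at once if the roller is moved more than 30 mm (distance of roller from where it was at the start of the episode above 0.03 m).
It fails at once if the shaft collar is moved more than 30 mm (distance of collar from where it was at the start of the episode above 0.03 m).
It fails at once if the bolt is moved more than 30 mm (distance of bolt from where it was at the start of the episode above 0.03 m).
It also fails if it takes over 64 s, if anything falls off the work surface, if the arm or the gripper's body presses on something with over 40 N, if the wrist force passes 120 N, or if a joint passes its speed limit or range.

### The arm

A 6-joint arm with a two-finger parallel gripper is mounted at the origin on the work surface. World frame = base frame: x ahead of the robot, y to its left, z up, the work surface at z = 0. Lengths are in mm, angles in rad, forces in N, time in s.
With the tool pointing down it reaches from about 300 to 850 mm from the base axis. Payload 4.2 kg.
Tool frame: the origin (TCP) lies between the finger pads; the fingertips stand 19 mm ahead of it and the grasp point (between the pads) is the TCP; z points along the fingers, y is the direction in which the jaws open and shut (so a half turn about z gives the same grasp; the last joint's range is limited). The gripper opens to 91 mm and grips with 3 to 60 N. Pads are 32 mm wide; open, the fingers measure 118 mm over their backs; the gripper's body (76 mm by 178 mm) begins 60 mm behind the grasp point.
Start: joints at [1.138, 0.32, 1.565, -0, 1.257, -0.02], TCP at [230.681, 526.717, 198.876] pointing down, gripper open.
Joint ranges: [-3.11, 3.11], [-0.84, 2.01], [0.21, 2.61], [-1.34, 4.49], [0.05, 2.63], [-2.56, 2.56]. Speed limits (rad/s): [2.57, 2.57, 3.14, 3.14, 3.14, 3.14].

### API

Orientations are given as a unit quaternion [w, x, y, z].
In Python, from bench import bot, solve_ik, eyes, job, nets gives the robot as it stands. Calls block until the motion is done:
- bot.move_pose(position, orientation): joint-space move of the TCP to a pose.
- bot.move_l(position, ori=None, velocity=150): straight line of the TCP; ori=None keeps the orientation; velocity is the mean speed in mm/s.
- bot.move_joints(angles): joint-space move.
- bot.gripper_open() and bot.clamp(): open the fingers fully, or close them until they stop; the grip force is fixed at half the most.
- bot.pause(seconds).
- solve_ik(position, orientation): joint angles nearest the present ones, or None.
- bot.state(): the state.
- eyes.read_camera(name): name is "scene" or "top" or "wrist"; returns the picture (384x512x3 uint8, red, green, blue); there is no depth.
- eyes.get_calibration(name): a dict with "fovy" (degrees; the focal length in pixels is half the picture's height over the tangent of half this angle, whatever the lens; pixels are square), "cx", "cy" (the principal point, pixels), "view" (4x4, takes a point from world to camera coordinates). Camera axes: x right, y down, z forward; pixel columns grow to the right and rows downward; lengths in mm; the calibration is good to about 2 mm. A picture is of the moment at which its call begins: read the wrist's pose just before it. get_calibration takes no time and is no camera call; for the wrist camera it gives the pose at the moment of the call.
A pose or a line that the arm cannot do raises bot.PlanningError and nothing moves.
- job.close_job(): hands the job in, once; it reports no verdict.
Trained networks look in the newest picture that a camera, given by its name, has taken for a name from the list of things; names that differ only in an ending like _2 or _b are one class to them, and where a whole thing is asked for, a point or a joint stands for the part that bears it (a point fixed in the world has none). Each returns a list of dicts, best first, with "conf" (0 to 1); they miss things now and then, are a little off and sometimes report something else, mostly with a low value. They report only what shows in the picture. A call takes as long as a camera call. They do not tell look-alikes from the thing itself.
- nets.regions_of(thing, camera): "region" (384x512 bool, what is visible of it).
- nets.spot_point(thing, camera): "point" ([x, y, z] in mm, in world coordinates, good to about 4 mm: a listed point, or the origin of a listed thing).
The state is a dict: "clock": time; "joint_positions": joint angles; "dq": joint speeds; "tau": joint torques, N m; "eef_pos": TCP position; "ee_rot": TCP orientation; "wrist_force": force on the tool from outside, world axes, zero at the start; "ft_torque": the same for the moment, N m; "grip_width": finger opening in mm.
Only numpy, scipy, OpenCV 4.12 (cv2) and the standard library are available. Lean on these libraries where they do the work, as an engineer would, in place of code of your own. Each camera call takes 0.05 s, during which the arm holds its last target.

## Working session

There is one attempt and no reset: what is moved stays moved. The work goes in short steps, each a Python script; the robot and the scene stay as the last script left them, time stands still between calls to the robot, and variables do not carry over. Pictures are saved under pics/ and viewed, and the job is handed in when it is done.

```bash
ls; mkdir -p pics
python3 - <<'E'
from bench import bot, eyes, nets
import cv2, numpy as np
ims=[]
for c in ("scene","top"):
    im=eyes.read_camera(c); cv2.imwrite(f"pics/a_{c}.png",cv2.resize(im[:,:,::-1],(768,576)))
    for t in ("vblock","barrel","cradle_a","lamp","camera","roller","collar","bolt"):
        print(c,t,[(np.round(d["point"],1).tolist(),round(d["conf"],2)) for d in nets.spot_point(t,c)])
print(bot.state())
E
```

```text
pics
scene vblock [([637.6, 300.8, 2.6], 0.98), ([532.9, 340.6, -1.8], 0.76), ([552.9, 239.9, 0.6], 0.7), ([533.3, 442.6, 2.4], 0.51)]
scene barrel [([516.8, -314.6, 36.9], 0.94)]
scene cradle_a [([514.3, -319.0, 1.3], 0.52)]
scene lamp [([657.5, 135.0, 0.4], 0.61), ([514.9, -319.7, 4.0], 0.25)]
scene camera [([694.8, -129.8, 0.4], 0.57)]
scene roller [([443.3, -29.5, 19.1], 0.61)]
scene collar [([443.9, 178.7, -2.6], 0.45)]
scene bolt [([472.1, -159.9, 7.7], 0.63), ([657.4, 132.2, -2.9], 0.57)]
top vblock [([556.4, 240.0, -0.6], 0.91), ([539.2, 442.5, -1.7], 0.9), ([640.2, 296.1, 3.4], 0.69), ([534.2, 341.0, -2.1], 0.66)]
top barrel [([517.9, -318.0, 39.1], 0.74), ([464.0, -162.4, 0.7], 0.61)]
top cradle_a []
top lamp [([656.0, 133.3, 0.8], 0.91)]
top camera [([698.7, -124.6, 2.5], 0.79)]
top roller [([444.1, -33.8, 26.2], 0.94)]
top collar [([441.6, 177.9, -3.2], 0.41)]
top bolt [([462.3, -162.0, 0.7], 0.4)]
{'clock': 0.9, 'joint_positions': array([ 1.13796290e+00,  3.19580385e-01,  1.56447805e+00,  2.56877648e-05,
        1.25739877e+00, -1.99973695e-02]), 'dq': array([-0.0001058 , -0.00032007, -0.00035854,  0.00021311, -0.00024141,
        0.00150006]), 'tau': array([ 3.94949602e-04, -4.12345469e+01, -2.32230878e+01,  7.25993933e-02,
        3.75546177e-02, -2.00562971e-05]), 'eef_pos': array([230.6967113 , 526.72186453, 198.89575966]), 'ee_rot': array([3.29695084e-06, 2.04959164e-01, 9.78770523e-01, 6.87408548e-05]), 'wrist_force': array([ 0.08696865,  0.60916482, -0.20275712]), 'ft_torque': array([0.04988018, 0.04743084, 0.00226668]), 'grip_width': 91.3579035542613}
```

View pics/a_scene.png

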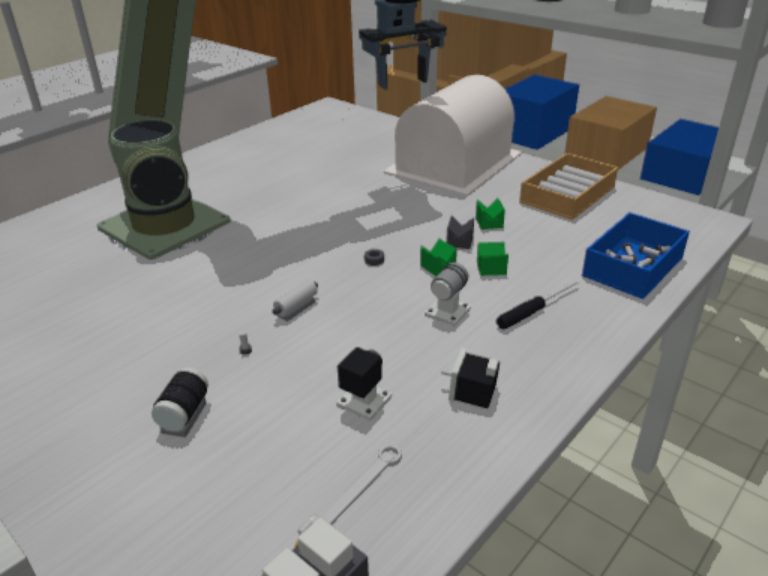

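View pics/a_top.png

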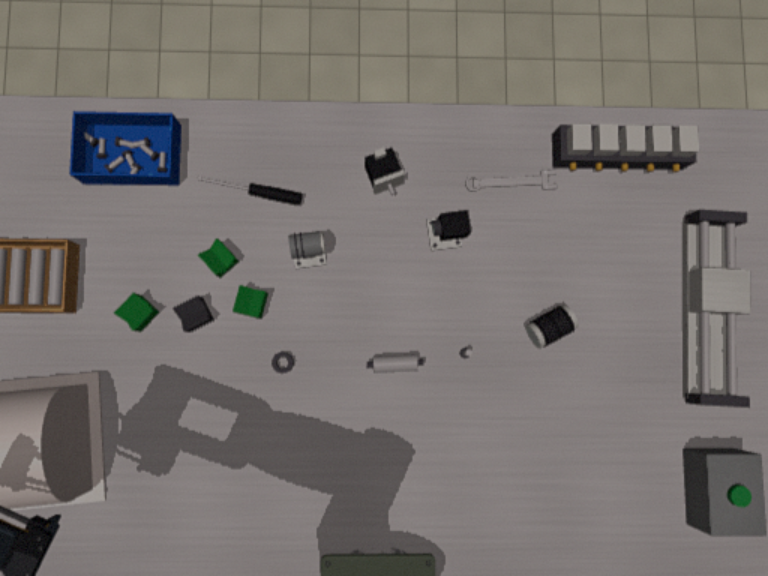

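The grey block, at top-picture pixel (193,313), is about (534,341) in the world, and three green look-alikes surround it. The barrel is at (551,325) px. The lamp is at (310,245) and the camera at (450,230). Next I'll look at the block with the wrist camera.

```bash
cat > h.py <<'E'
from bench import bot, eyes, nets, solve_ik
import cv2, numpy as np
def q(yaw): # tool down, tool x axis at yaw, y axis at yaw-90
    return [0,np.cos(yaw/2),np.sin(yaw/2),0]
def proj(c,P):
    P=np.atleast_2d(P); V=np.array(c["view"]); p=(V[:3,:3]@P.T).T+V[:3,3]
    f=192/np.tan(np.radians(c["fovy"])/2)
    return np.c_[c["cx"]+f*p[:,0]/p[:,2], c["cy"]+f*p[:,1]/p[:,2]]
def back(c,uv,z):
    uv=np.atleast_2d(uv); V=np.array(c["view"]); R=V[:3,:3]; o=-R.T@V[:3,3]
    f=192/np.tan(np.radians(c["fovy"])/2)
    d=np.c_[(uv[:,0]-c["cx"])/f,(uv[:,1]-c["cy"])/f,np.ones(len(uv))]@R
    return o+d*((z-o[2])/d[:,2])[:,None]
def snap(name,c="wrist"):
    cal=eyes.get_calibration(c); im=eyes.read_camera(c)
    cv2.imwrite(f"pics/{name}.png",im[:,:,::-1]); np.savez(f"pics/{name}.npz",im=im,**{k:np.array(cal[k]) for k in("fovy","cx","cy","view")})
    return cal,im
E
python3 - <<'E'
from h import *
c=eyes.get_calibration("wrist"); V=np.array(c["view"]); print(c["fovy"],-V[:3,:3].T@V[:3,3],V[2,:3], bot.state()["eef_pos"])
for yaw in (0,.5,1,1.57,2.1,2.6,3.1): print(yaw,solve_ik([500,330,330],q(yaw)))
E
```

```text
64.59742557532822 [167.61022457 554.59858414 384.4884387 ] [ 0.22701413 -0.09942235 -0.96880327] [230.6967113  526.72186453 198.89575966]
0 [ 5.64175812e-01  3.12299776e-01  1.25253195e+00 -4.44089210e-16
  1.57676092e+00  2.13497214e+00]
0.5 [ 5.64175812e-01  3.12299776e-01  1.25253195e+00 -4.44089210e-16
  1.57676092e+00  1.63497214e+00]
1 [ 5.64175812e-01  3.12299776e-01  1.25253195e+00 -4.44089210e-16
  1.57676092e+00  1.13497214e+00]
1.57 [ 5.64175812e-01  3.12299776e-01  1.25253195e+00 -4.44089210e-16
  1.57676092e+00  5.64972138e-01]
2.1 [ 5.64175812e-01  3.12299776e-01  1.25253195e+00 -4.44089210e-16
  1.57676092e+00  3.49721383e-02]
2.6 [ 5.64175812e-01  3.12299776e-01  1.25253195e+00 -4.44089210e-16
  1.57676092e+00 -4.65027862e-01]
3.1 [ 5.64175812e-01  3.12299776e-01  1.25253195e+00 -4.44089210e-16
  1.57676092e+00 -9.65027862e-01]
```

Run:
```python
from h import *
bot.move_pose([510,320,230],q(2.1))
c,im=snap("w1"); 
print([(np.round(d["point"],1).tolist(),round(d["conf"],2)) for d in nets.spot_point("vblock","wrist")])
for i,d in enumerate(nets.regions_of("vblock","wrist")):
    m=d["region"]; ys,xs=np.nonzero(m); print(xs.mean(),ys.mean(),len(xs),im[m].mean(0),d["conf"])
    np.save(f"pics/w1_m{i}.npy",m)
print(bot.state()["clock"])
```

```text
[([641.0, 295.9, -2.9], 0.82), ([533.0, 338.3, -0.7], 0.79), ([557.4, 237.1, 0.2], 0.72), ([538.9, 441.5, -1.2], 0.68)]
317.3118865866957 231.2082878953108 917 [17.75790622 63.67175573 27.3827699 ] 0.88
322.87693846923463 100.17608804402201 1999 [ 66.30865433 105.01150575  71.00650325] 0.88
252.20265003897117 236.77864380358534 1283 [18.91192518 66.15744349 29.04910366] 0.84
276.70754716981133 170.03773584905662 1590 [50.02578616 49.62767296 52.3245283 ] 0.71
2.3667
```

View pics/w1.png

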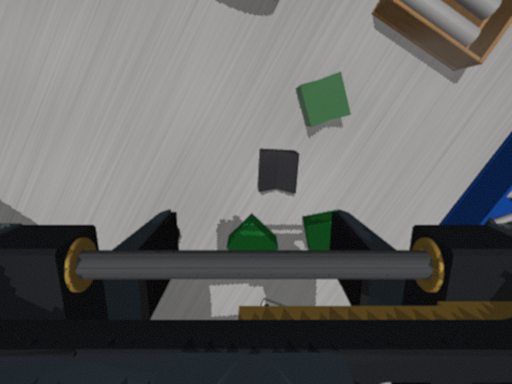

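The wrist picture shows the grey block at about (277,170) with its groove near vertical. Greens are at (323,100), (252,237) and (317,231). I'll fit its pose by silhouette.

```bash
cat > fit.py <<'E'
from h import *
from scipy.optimize import minimize
prof=np.array([(-24,0),(24,0),(24,46),(21.5,46),(0,24.5),(-21.5,46),(-24,46)],float)
def block_faces():
    n=len(prof); F=[np.c_[np.full(n,s*25),prof] for s in(-1,1)]
    for i in range(n):
        a,b=prof[i],prof[(i+1)%n]; F.append(np.array([[-25,*a],[25,*a],[25,*b],[-25,*b]]))
    return F
def tf(P,x,y,yaw):
    c,s=np.cos(yaw),np.sin(yaw); return np.c_[x+c*P[:,0]-s*P[:,1],y+s*P[:,0]+c*P[:,1],P[:,2]]
def render(cal,faces,x,y,yaw,K=4):
    m=np.zeros((384*K,512*K),np.uint8)
    for f in faces:
        uv=proj(cal,tf(f,x,y,yaw)); cv2.fillPoly(m,[np.round(((uv+.5)*K-.5)*16).astype(np.int32)],1,shift=4)
    return m
def fit(cal,mask,faces,x0,K=4):
    M=cv2.resize(mask.astype(np.uint8),None,fx=K,fy=K,interpolation=cv2.INTER_LINEAR if 0 else cv2.INTER_NEAREST)
    def cost(p):
        r=render(cal,faces,p[0],p[1],p[2]/50,K); return 1-(r&M).sum()/max(1,(r|M).sum())
    best=None
    for dy in np.arange(-3.14/4,3.14/4,.26):
        s=minimize(cost,[x0[0],x0[1],(x0[2]+dy)*50],method="Nelder-Mead",options=dict(initial_simplex=np.array([x0[0],x0[1],(x0[2]+dy)*50])+np.array([[0,0,0],[6,0,0],[0,6,0],[0,0,6]]),xatol=.05,fatol=1e-5))
        if best is None or s.fun<best.fun: best=s
    return best.x[0],best.x[1],best.x[2]/50,1-best.fun
def load(n):
    d=np.load(f"pics/{n}.npz"); return {k:d[k] for k in("fovy","cx","cy","view")},d["im"]
E
python3 - <<'E'
from fit import *
c,im=load("w1"); m=np.load("pics/w1_m3.npy")
p=fit(c,m,block_faces(),[534,340,0]); print(p)
for y in (p[2],p[2]+1.5708):
    print(y,proj(c,tf(np.array([[-25,0,24.5],[25,0,24.5.__float__()]]),p[0],p[1],y)))
o=cv2.resize(im[110:240,210:370,::-1],None,fx=5,fy=5,interpolation=cv2.INTER_CUBIC)
for f in block_faces(): 
    for y,col in((p[2],(0,0,255)),):
        cv2.polylines(o,[np.round((proj(c,tf(f,p[0],p[1],y))-[210,110]+.5)*5).astype(int)],True,col,1)
cv2.imwrite("pics/w1f.png",o)
E
```

```text
(np.float64(532.9298197332599), np.float64(338.08271994376935), np.float64(-1.0759211921137322), np.float64(0.9473075344254954))
-1.0759211921137322 [[276.87412741 150.89213332]
 [274.80494555 188.88815995]]
0.4948788078862678 [[256.62534791 169.50291052]
 [295.00197784 170.87094786]]
```

View pics/w1f.png

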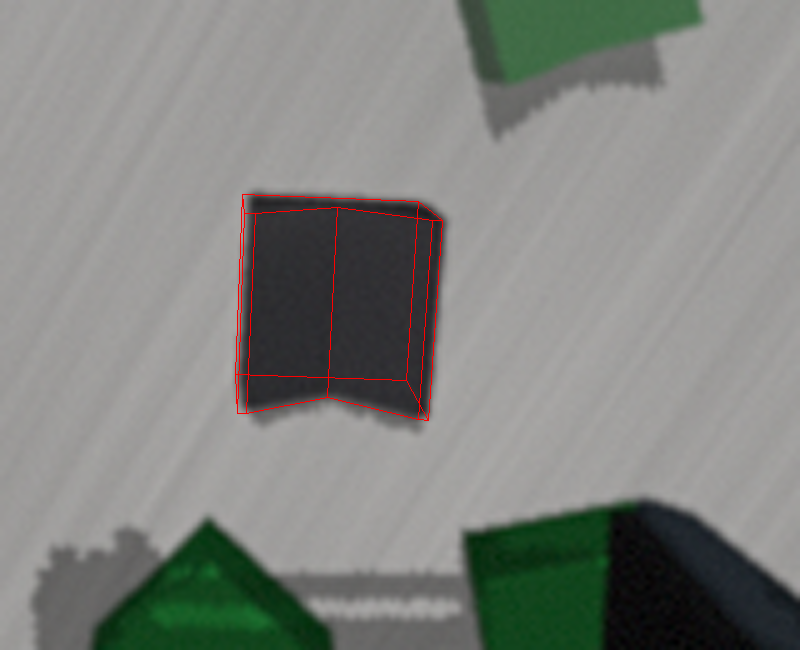

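Run:
```python
from h import *
bot.move_pose([620,3,250],q(.15))
c,im=snap("w2")
for t in("lamp","camera"):
    print(t,[(np.round(d["point"],1).tolist(),round(d["conf"],2)) for d in nets.spot_point(t,"wrist")])
    for i,d in enumerate(nets.regions_of(t,"wrist")): np.save(f"pics/w2_{t}{i}.npy",d["region"]); print(d["conf"],d["region"].sum())
print(bot.state()["clock"])
```

```text
lamp [([657.1, 136.3, 0.8], 0.78)]
0.65 2785
camera [([692.8, -122.9, 6.2], 0.8)]
0.9 3070
3.8833
```

View pics/w2.png

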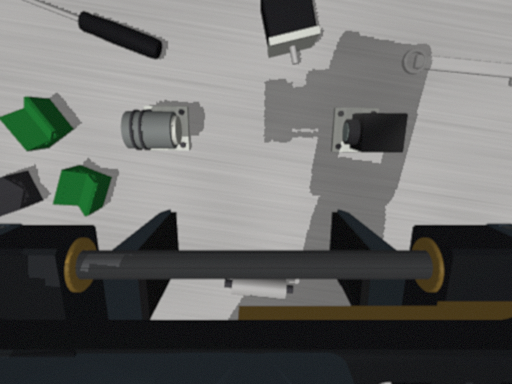

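Run:
```python
from fit import *
def box(x0,x1,w,z0,z1): return np.array([[x,y,z] for x in(x0,x1) for y in(-w/2,w/2) for z in(z0,z1)])
a=np.linspace(0,2*np.pi,40)
cyl=lambda x0,x1,r,z:np.vstack([np.c_[np.full(40,x),r*np.cos(a),z+r*np.sin(a)] for x in(x0,x1)])
L=[box(-30,30,60,0,8),cyl(-30,30,24,63)]; C=[box(-30,30,60,0,8),box(-33,10,44,41,85),cyl(10,30,12,63)]
c,im=load("w2"); K=4
def hulls(p):
    yw=p[2]; cx,cy=p[0]+260*np.cos(yw),p[1]+260*np.sin(yw)
    return [cv2.convexHull(((proj(c,tf(h,p[0],p[1],yw))+.5)*K-.5).astype(np.float32)) for h in L],[cv2.convexHull(((proj(c,tf(h,cx,cy,yw+np.pi))+.5)*K-.5).astype(np.float32)) for h in C]
def ren(hs):
    m=np.zeros((384*K,512*K),np.uint8)
    for h in hs: cv2.fillPoly(m,[np.round(h*16).astype(np.int32)],1,shift=4)
    return m
up=lambda m:cv2.resize(m.astype(np.uint8),None,fx=K,fy=K,interpolation=cv2.INTER_NEAREST)
ML,MC=up(np.load("pics/w2_lamp0.npy")),up(np.load("pics/w2_camera0.npy"))
def cost(v):
    p=(v[0],v[1],v[2]/100); hl,hc=hulls(p); t=0
    for h,M in((hl,ML),(hc,MC)):
        r=ren(h); t+=1-(r&M).sum()/(r|M).sum()
    return t
s=minimize(cost,[657,134.6,-142.4],method="Nelder-Mead",options=dict(initial_simplex=np.array([657,134.6,-142.4])+np.array([[0,0,0],[6,0,0],[0,6,0],[0,0,6]]),xatol=.05,fatol=1e-5))
p=(s.x[0],s.x[1],s.x[2]/100); print(p,s.fun,"mid",p[0]+130*np.cos(p[2]),p[1]+130*np.sin(p[2]))
o=cv2.resize(im[80:180,100:430,::-1],None,fx=2.4,fy=2.4,interpolation=cv2.INTER_CUBIC)
for hs in hulls(p):
    for h in hs: cv2.polylines(o,[np.round((h/K-[100,80])*2.4).astype(int)],True,(0,0,255),1)
cv2.imwrite("pics/w2f.png",o)
```

```text
(np.float64(656.177167541596), np.float64(131.7985977843038), np.float64(-1.4268537755208603)) 0.11139016665631218 mid 674.8251471984585 3.1430388110622403
```

View pics/w2f.png

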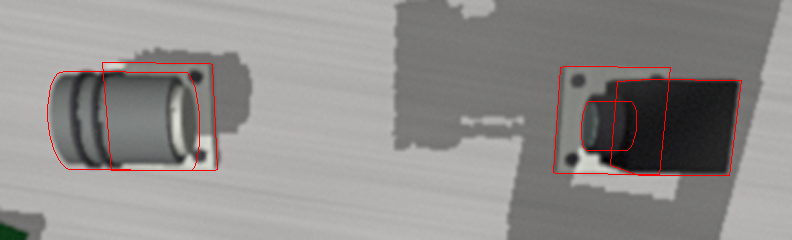

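Block at (533,338), yaw −1.076. The midpoint between the stands is (675.5,3.3), with the line's yaw at −1.427. The overlays match well, so I'll grasp and place the block.

Run:
```python
from h import *
yb=-1.076+np.pi; yp=-1.427+np.pi
bot.move_pose([533,338,140],q(yb))
bot.move_l([533,338,26],velocity=120)
print(bot.state()["wrist_force"])
bot.clamp()
s=bot.state(); print(s["grip_width"],s["clock"],s["eef_pos"])
bot.move_l([533,338,150],velocity=150)
s=bot.state(); print(s["grip_width"],s["wrist_force"],s["clock"])
snap("w3")
```

```text
[-0.73574589  0.25262192  1.40163606]
45.964552866935364 7.1083 [533.32729182 338.25010834  26.13953359]
45.85481167888532 [ 0.02287483  0.78963502 -5.26376813] 8.0833
```

View pics/w3.png

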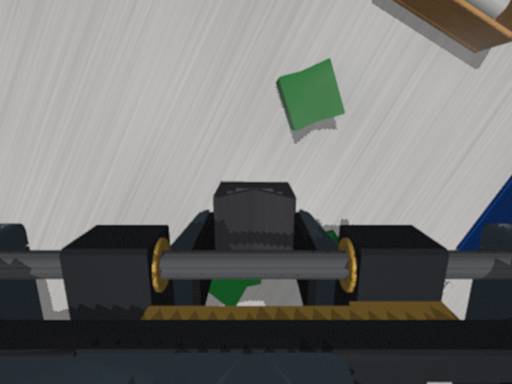

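Run:
```python
from fit import *
c,im=load("w3"); o=cv2.resize(im[150:300,180:330,::-1],None,fx=4,fy=4,interpolation=cv2.INTER_CUBIC)
for f in block_faces():
    P=tf(f,533,338,-1.076); P[:,2]+=124
    cv2.polylines(o,[np.round((proj(c,P)-[180,150]+.5)*4).astype(int)],True,(0,0,255),1)
cv2.imwrite("pics/w3f.png",o)
```

```text
(no output)
```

View pics/w3f.png

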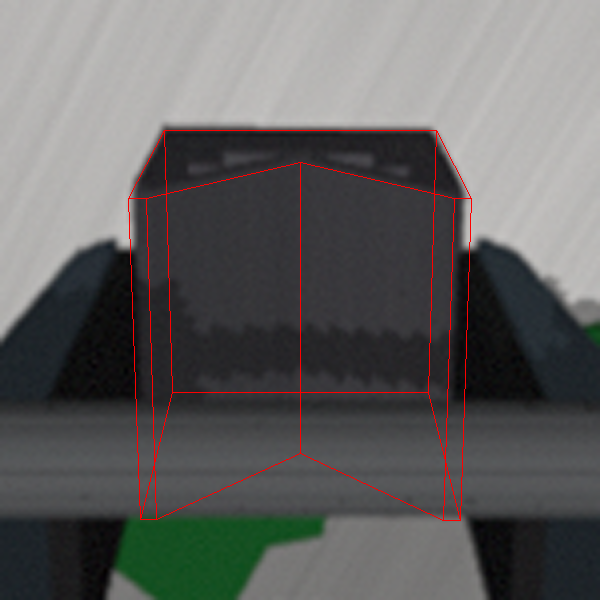

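Run:
```python
from h import *
yp=-1.427+np.pi; X=[675.5,3.3]
bot.move_l([533,338,180],velocity=200)
bot.move_pose(X+[180],q(yp))
bot.move_l(X+[40],velocity=150)
z=40; f0=bot.state()["wrist_force"][2]
for z in np.arange(30,24,-.5):
    bot.move_l(X+[z],velocity=20); f=bot.state()["wrist_force"][2]; print(z,round(f-f0,1),end="; ")
    if f-f0>4: break
s=bot.state(); print(s["eef_pos"],s["clock"])
bot.gripper_open(); bot.pause(.3)
bot.move_l(X+[140],velocity=150)
# back up to look
bot.move_pose([620,3,250],q(.15)); c,im=snap("w4")
for i,d in enumerate(nets.regions_of("vblock","wrist")): 
    m=d["region"]; ys,xs=np.nonzero(m); print(xs.mean(),ys.mean(),len(xs),d["conf"]); np.save(f"pics/w4_{i}.npy",m)
print(bot.state()["clock"])
```

```text
30.0 -0.8; 29.5 -0.8; 29.0 -0.7; 28.5 -0.7; 28.0 -1.2; 27.5 -1.6; 27.0 -0.9; 26.5 -0.2; 26.0 0.5; 25.5 3.8; 25.0 8.9; [675.65816792   3.30846261  26.07507629] 14.0333
35.49736094194072 124.18067397482744 2463 0.9
259.09404388714734 128.9705329153605 1595 0.82
366.4224496322354 130.2622321714103 3127 0.73
81.03791235844412 188.94682422451993 2031 0.67
259.1683417085427 138.5967336683417 796 0.33
17.5667
```

View pics/w4.png

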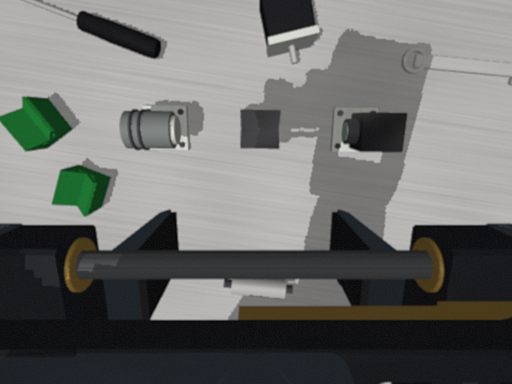

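Run:
```python
from fit import *
c,im=load("w4"); m=np.load("pics/w4_1.npy")|np.load("pics/w4_4.npy")
p=fit(c,m,block_faces(),[675.5,3.3,-1.427]); print(p)
d=np.array(p[:2])-[656.18,131.8]; y=-1.4269; print(d@[np.cos(y),np.sin(y)],d@[-np.sin(y),np.cos(y)])
o=cv2.resize(im[90:170,210:310,::-1],None,fx=6,fy=6,interpolation=cv2.INTER_CUBIC)
for f in block_faces(): cv2.polylines(o,[np.round((proj(c,tf(f,*p[:3]))-[210,90]+.5)*6).astype(int)],True,(0,0,255),1)
cv2.imwrite("pics/w4f.png",o)
```

```text
(np.float64(675.5292037872307), np.float64(3.8570336949610136), np.float64(-1.4144988334641142), np.float64(0.9482154545104532))
129.3953277141825 0.8021719712378499
```

View pics/w4f.png

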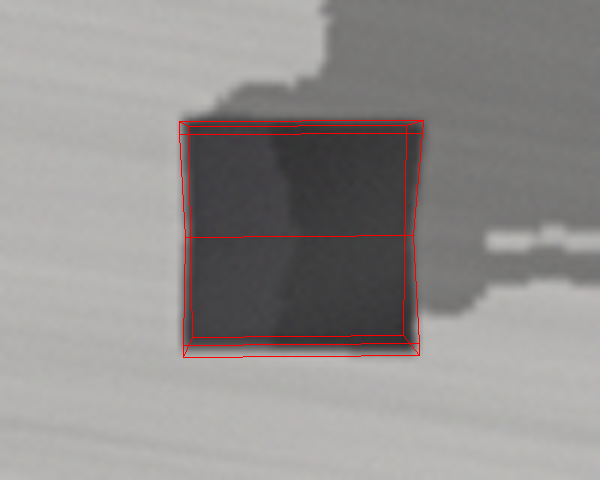

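Run:
```python
from h import *
bot.move_pose([470,-290,200],q(2.6-np.pi))
c,im=snap("w5")
print([(np.round(d["point"],1).tolist(),round(d["conf"],2)) for d in nets.spot_point("barrel","wrist")])
for i,d in enumerate(nets.regions_of("barrel","wrist")): 
    m=d["region"]; ys,xs=np.nonzero(m); print(xs.mean(),ys.mean(),len(xs),d["conf"]); np.save(f"pics/w5_{i}.npy",m)
s=bot.state();print(s["clock"],s["joint_positions"])
```

```text
[([512.8, -316.2, 37.3], 0.68)]
255.53465063001144 133.7794959908362 3492 0.77
31.095705521472393 81.5636809815951 4075 0.29
18.975 [-5.71644371e-01  2.83292807e-01  1.61391886e+00  2.95661535e-04
  1.24384179e+00  1.53870781e+00]
```

View pics/w5.png

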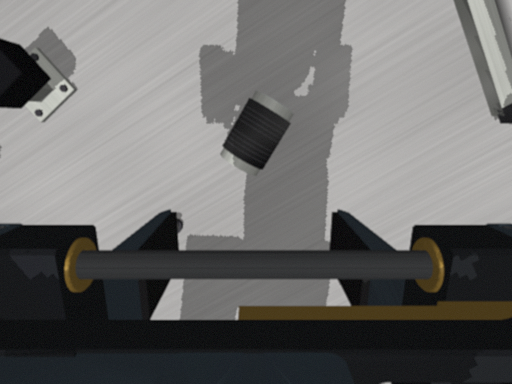

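The block stands at 129.4 mm along and 0.8 mm across in the lamp frame, aligned to about 0.012 rad. In this picture the barrel is at about (257,133), and I'll fit its pose.

Run:
```python
from fit import *
a=np.linspace(0,2*np.pi,40)
cyl=lambda h,r:np.vstack([np.c_[np.full(40,x),r*np.cos(a),36+r*np.sin(a)] for x in(-h,h)])
H=[cyl(30,27),cyl(40,24.5)]
c,im=load("w5"); K=4
def hulls(p): return [cv2.convexHull(((proj(c,tf(h,p[0],p[1],p[2]/50))+.5)*K-.5).astype(np.float32)) for h in H]
M=cv2.resize(np.load("pics/w5_0.npy").astype(np.uint8),None,fx=K,fy=K,interpolation=cv2.INTER_NEAREST)
def cost(p):
    r=np.zeros_like(M)
    for h in hulls(p): cv2.fillPoly(r,[np.round(h*16).astype(np.int32)],1,shift=4)
    return 1-(r&M).sum()/(r|M).sum()
b=None
for y in np.arange(0,3.14,.3):
    x0=np.array([513,-316,y*50]); s=minimize(cost,x0,method="Nelder-Mead",options=dict(initial_simplex=x0+np.array([[0,0,0],[6,0,0],[0,6,0],[0,0,6]]),xatol=.05,fatol=1e-5))
    if b is None or s.fun<b.fun:b=s
print(b.x,b.x[2]/50,b.fun)
o=cv2.resize(im[80:190,200:320,::-1],None,fx=5,fy=5,interpolation=cv2.INTER_CUBIC)
for h in hulls(b.x): cv2.polylines(o,[np.round((h/K-[200,80]+.5)*5).astype(int)],True,(0,0,255),1)
cv2.imwrite("pics/w5f.png",o)
for yaw in (b.x[2]/50-np.pi,b.x[2]/50,b.x[2]/50+np.pi):print(yaw,solve_ik([b.x[0],b.x[1],60],q(yaw)))
```

```text
[ 514.31620658 -317.48625391  103.08179236] 2.061635847205646 0.028913225446428603
-1.0799568063841471 [-5.72069239e-01  4.79598642e-01  1.68610634e+00 -4.44089210e-16
  9.75887674e-01  2.07868389e+00]
2.061635847205646 [-5.72069239e-01  4.79598642e-01  1.68610634e+00 -4.44089210e-16
  9.75887674e-01 -1.06290876e+00]
5.203228500795439 [-5.72069239e-01  4.79598642e-01  1.68610634e+00 -4.44089210e-16
  9.75887674e-01  2.07868389e+00]
```

View pics/w5f.png

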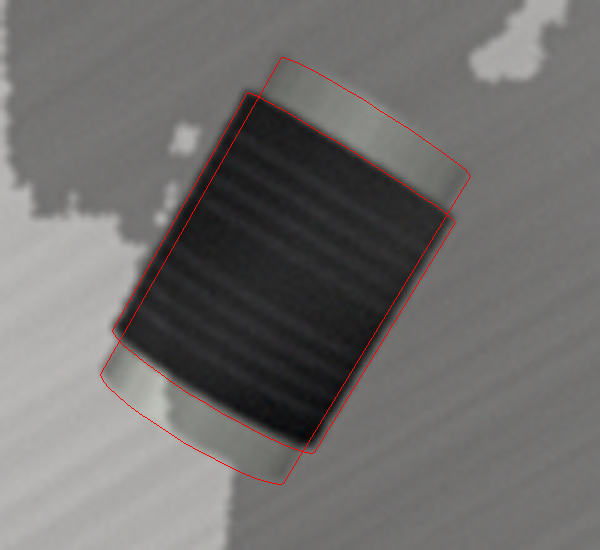

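Run:
```python
from h import *
X=[514.3,-317.5]; yb=2.062; yp=1.718
bot.move_pose(X+[140],q(yb))
bot.move_l(X+[40],velocity=120)
bot.clamp(); s=bot.state(); print(s["grip_width"],s["eef_pos"],s["clock"])
bot.move_l(X+[200],velocity=150)
s=bot.state(); print(s["grip_width"],s["wrist_force"],s["clock"]); snap("w6")
Y=[675.6,3.4]
bot.move_pose(Y+[190],q(yp))
bot.move_l(Y+[85],velocity=120); bot.pause(.3)
s=bot.state(); print(s["eef_pos"],s["grip_width"],s["wrist_force"],s["clock"]); snap("w7"); snap("s7","scene")
```

```text
0.24651852659146992 [ 516.0935711  -319.97611626   47.39996249] 23.5583
0.5860028043614102 [ 0.31807888  0.34292378 -0.42411113] 24.775
[675.85263292   3.42639801  85.55364949] 0.36222249584521204 [-1.13821369 -0.28680024 -0.57905568] 27.5
```

```bash
python3 -c "
import cv2,numpy as np
a,b=cv2.imread('pics/w6.png'),cv2.imread('pics/w7.png'); c=cv2.imread('pics/s7.png')
c=cv2.resize(c[170:290,170:330],(512,384))
cv2.imwrite('pics/m7.png',cv2.resize(np.vstack([np.hstack([a,b]),np.hstack([c,c*0])]),(800,600)))"
```

```text
(no output)
```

View pics/m7.png

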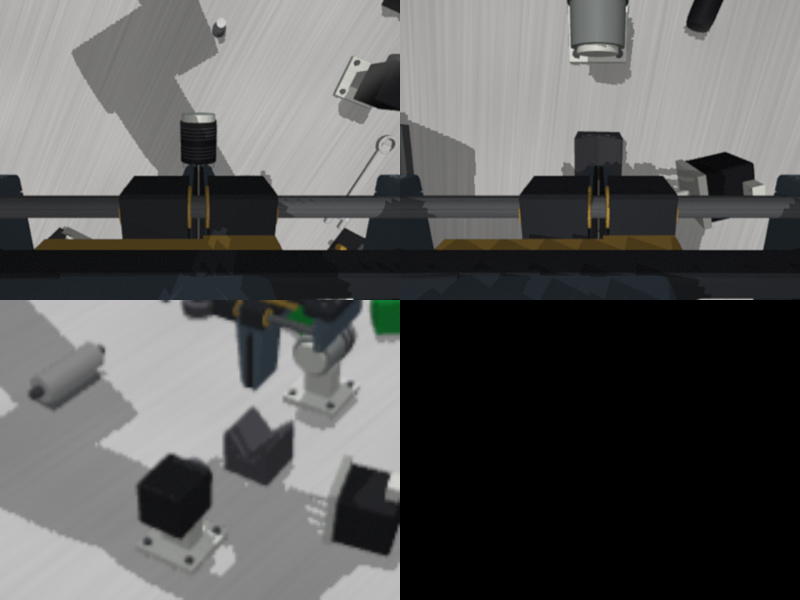

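The clamp slipped off the barrel: the width closed to 0 and the TCP was squeezed upward. The block still stands. I'll re-fit the barrel in w6 to find out why.

```bash
cat > fb.py <<'E'
from fit import *
a=np.linspace(0,2*np.pi,40)
cyl=lambda h,r,z:np.vstack([np.c_[np.full(40,x),r*np.cos(a),z+r*np.sin(a)] for x in(-h,h)])
K=4
def hulls(c,p,z): return [cv2.convexHull(((proj(c,tf(h,p[0],p[1],p[2]/50))+.5)*K-.5).astype(np.float32)) for h in (cyl(30,27,z),cyl(40,24.5,z))]
E
python3 - <<'E'
from fb import *
c,im=load("w6")
o=cv2.resize(im[110:260,160:350,::-1],None,fx=4,fy=4,interpolation=cv2.INTER_CUBIC)
for h in hulls(c,[514.3,-317.5,103.08],36): cv2.polylines(o,[np.round((h/K-[160,110]+.5)*4).astype(int)],True,(0,0,255),1)
cv2.imwrite("pics/w6f.png",o)
E
```

```text
(no output)
```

View pics/w6f.png

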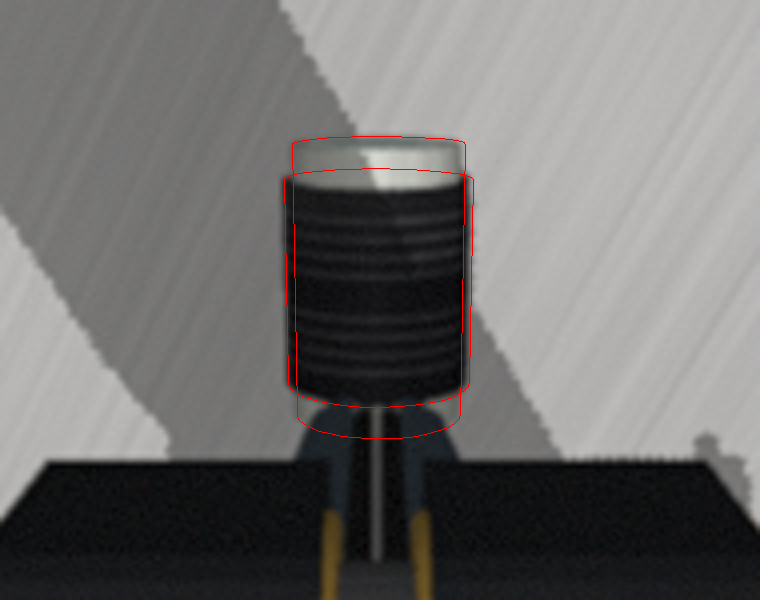

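```bash
python3 - <<'E'
from h import *
X=[514.3,-317.5]; yb=2.062
bot.move_l([675.6,3.4,190],velocity=200)
bot.gripper_open()
bot.move_pose(X+[130],q(yb))
c,im=snap("w8")
for i,d in enumerate(nets.regions_of("barrel","wrist")): 
    m=d["region"]; print(d["conf"],m.sum()); np.save(f"pics/w8_{i}.npy",m)
s=bot.state(); print(s["grip_width"],s["eef_pos"],s["wrist_force"],s["clock"])
E
python3 - <<'E'
from fb import *
c,im=load("w8")
o=cv2.resize(im[60:384,100:412,::-1],None,fx=1.8,fy=1.8,interpolation=cv2.INTER_CUBIC)
for h in hulls(c,[514.3,-317.5,103.08],36): cv2.polylines(o,[np.round((h/K-[100,60]+.5)*1.8).astype(int)],True,(0,0,255),1)
cv2.imwrite("pics/w8f.png",o)
E
```

```text
0.74 5051
91.12755686605077 [ 515.20828043 -316.72196291  130.20453615] [ 0.20097428 -0.2328799   0.18624895] 31.1333
```

View pics/w8f.png

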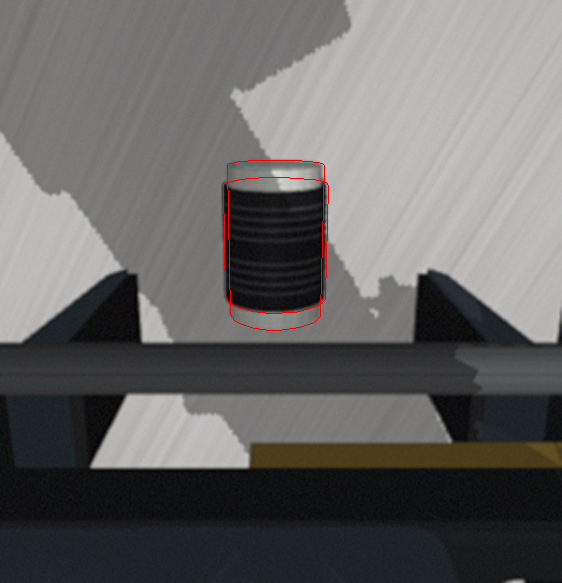

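```bash
python3 - <<'E'
from h import *
X=[514.2,-319.0]; yb=2.062
def p(t):
    s=bot.state(); print(t,round(s["grip_width"],2),np.round(s["eef_pos"],1),np.round(s["wrist_force"],1),np.round(s["ft_torque"],2),s["clock"])
bot.move_l(X+[60],velocity=120); p(60)
bot.move_l(X+[33],ori=q(yb),velocity=80); p(33)
snap("w9"); snap("s9","scene")
E
python3 -c "
import cv2,numpy as np
a=cv2.imread('pics/w9.png'); c=cv2.imread('pics/s9.png')
c=cv2.resize(c[200:320,60:220],(512,384),interpolation=cv2.INTER_CUBIC)
cv2.imwrite('pics/m9.png',cv2.resize(np.hstack([a,c]),(800,300)))"
```

```text
60 91.71 [ 514.8 -319.2   60.5] [-0.7 -0.4  0.5] [-0.11  0.05 -0.04] 31.8667
33 91.15 [ 514.2 -319.    32.9] [ 0.  -0.2  0.5] [-0.05 -0.02 -0.05] 32.35
```

View pics/m9.png

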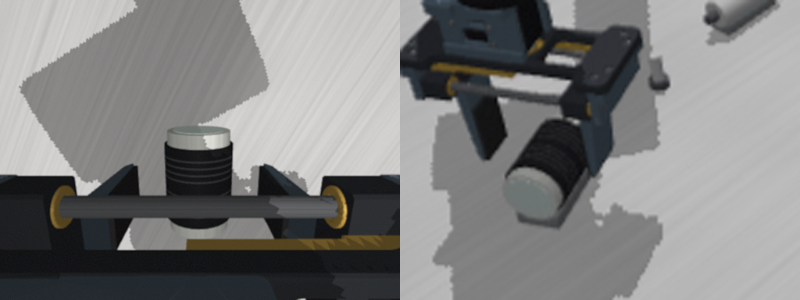

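Run:
```python
from fb import *
c,im=load("s9")
o=cv2.resize(im[200:320,60:220,::-1],None,fx=5,fy=5,interpolation=cv2.INTER_CUBIC)
d=lambda q,col: cv2.polylines(o,[np.round((np.asarray(q).reshape(-1,2)-[60,200]+.5)*5).astype(int)],True,col,1)
for h in hulls(c,[514.3,-319,103.08],36): d(h/K,(0,0,255))
for s in(-1,1):
    P=np.array([[x,s*45.5,z] for x,z in((-16,14),(16,14),(16,52),(-16,52))],float); d(proj(c,tf(P,514.2,-319,2.062)),(0,255,0))
cv2.imwrite("pics/s9f.png",o)
c,im=load("w9")
o=cv2.resize(im[130:384,100:412,::-1],None,fx=2.3,fy=2.3,interpolation=cv2.INTER_CUBIC)
d=lambda q,col: cv2.polylines(o,[np.round((np.asarray(q).reshape(-1,2)-[100,130]+.5)*2.3).astype(int)],True,col,1)
for h in hulls(c,[514.3,-319,103.08],36): d(h/K,(0,0,255))
for s in(-1,1):
    P=np.array([[x,s*45.5,z] for x,z in((-16,14),(16,14),(16,52),(-16,52))],float); d(proj(c,tf(P,514.2,-319,2.062)),(0,255,0))
cv2.imwrite("pics/w9f.png",o)
```

```text
(no output)
```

View pics/s9f.png

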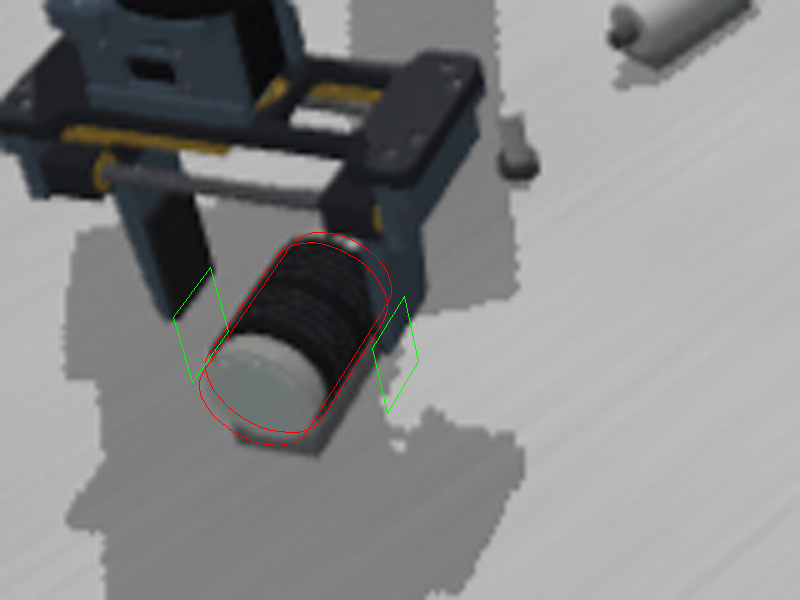

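View pics/w9f.png

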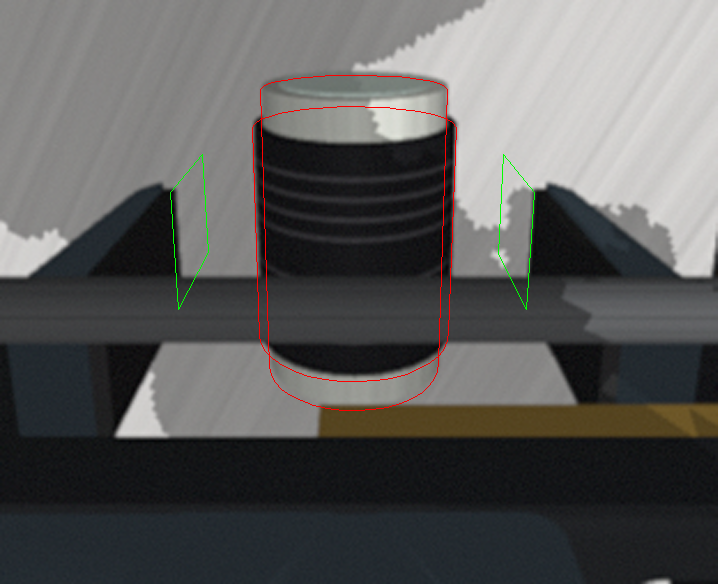

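Run:
```python
from fb import *
def go(n,roi,f,X,z,yaw,w,tips=(-19,0,19)):
    c,im=load(n); x0,x1,y0,y1=roi
    o=cv2.resize(im[y0:y1,x0:x1,::-1],None,fx=f,fy=f,interpolation=cv2.INTER_CUBIC)
    for t,col in zip(tips,((0,255,0),(0,255,255),(0,0,255))):
      for s in(-1,1):
        P=np.array([[-16,s*w/2,z+t],[16,s*w/2,z+t]],float); q=proj(c,tf(P,*X,yaw))
        cv2.polylines(o,[np.round((q-[x0,y0]+.5)*f).astype(int)],False,col,2)
    return cv2.resize(o,(400,300))
a=go("w3",(150,350,170,320),4,(533,338),150,2.066,48)
b=go("s7",(210,310,150,225),6,(675.8,3.4),85.5,1.718,1)
d=go("w1",(100,412,150,384),3,(510,320),230,2.1,91)
e=go("w8",(100,412,150,384),3,(515.2,-316.7),130.2,2.062,91)
cv2.imwrite("pics/m10.png",np.vstack([np.hstack([a,b]),np.hstack([d,e])]))
```

View pics/m10.png

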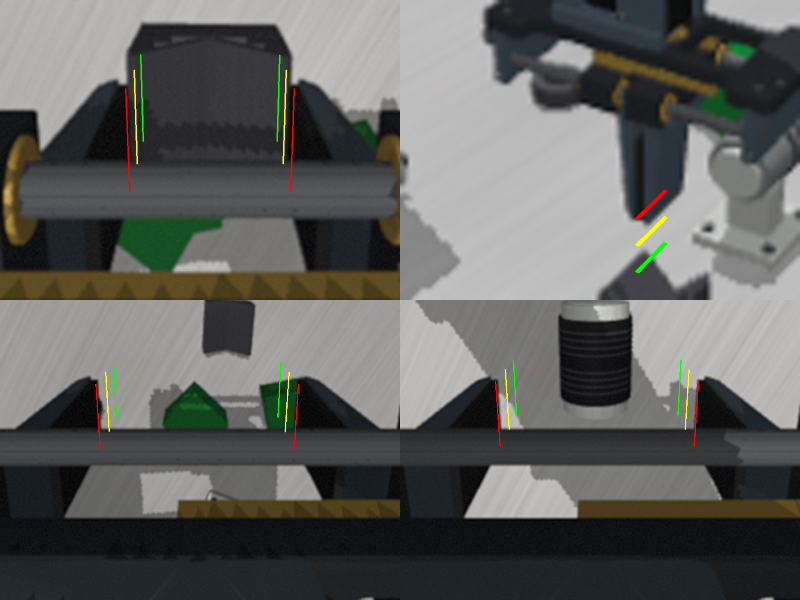

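The overlays agree across four pictures: the real fingertips sit about 19 mm *above* the reported TCP, where the tool data puts them 19 mm below it. The clamp therefore closed near the barrel's top and slid off, and the block was held only by its upper rim. I'll correct for this by putting the tips about 15 mm below the barrel axis, at TCP z ≈ 2.

```bash
python3 - <<'E'
from h import *
X=[514.2,-319.0]
def p(t):
    s=bot.state(); print(t,round(s["grip_width"],2),np.round(s["eef_pos"],1),np.round(s["wrist_force"],1),np.round(s["ft_torque"],2),s["clock"]); return s
for z in (14,7,2):
    bot.move_l(X+[z],velocity=60); s=p(z)
    if s["wrist_force"][2]>5: raise SystemExit
bot.clamp(); s=p("clamp")
if s["grip_width"]>45:
    bot.move_l(X+[40],velocity=80); p("lift"); snap("w11"); snap("s11","scene")
E
python3 -c "
import cv2,numpy as np
a=cv2.imread('pics/w11.png'); c=cv2.imread('pics/s11.png')
c=cv2.resize(c[180:300,60:220],(512,384),interpolation=cv2.INTER_CUBIC)
cv2.imwrite('pics/m11.png',cv2.resize(np.hstack([a,c]),(800,300)))"
```

```text
14 91.59 [ 513.9 -318.8   13.4] [-0.   0.4 -0.4] [-0.01  0.01 -0.  ] 32.9167
7 91.24 [ 513.9 -318.8    6.6] [ 0.5 -0.2  0.3] [-0.08  0.01 -0.01] 33.1833
2 91.11 [ 514.  -318.8    1.7] [-0.4 -0.3 -0.1] [-0.08 -0.01  0.01] 33.4333
clamp 53.62 [ 514.4 -319.     2.1] [ 0.9 -0.4 -0.9] [ 0.02 -0.05  0.01] 34.0917
lift 53.71 [ 513.9 -318.9   40. ] [ 0.3  0.2 -2.9] [-0.03  0.02  0.01] 34.7167
```

View pics/m11.png

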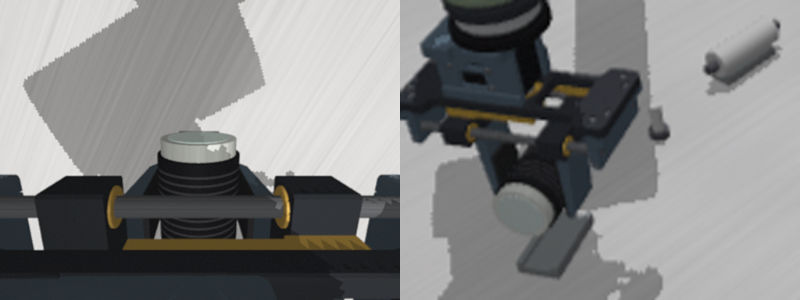

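```bash
python3 - <<'E'
from h import *
def p(t):
    s=bot.state(); print(t,round(s["grip_width"],2),np.round(s["eef_pos"],1),np.round(s["wrist_force"],1),np.round(s["ft_torque"],2),s["clock"]); return s
bot.move_l([514.2,-319,150],velocity=150)
Y=[675.6,3.6]; yp=1.718
bot.move_pose(Y+[150],q(yp))
bot.move_l(Y+[45],ori=q(yp),velocity=120); bot.pause(.3); p(45)
snap("w12"); snap("s12","scene")
E
python3 -c "
import cv2,numpy as np
a=cv2.imread('pics/w12.png'); c=cv2.imread('pics/s12.png')
c=cv2.resize(c[180:300,180:340],(512,384),interpolation=cv2.INTER_CUBIC)
cv2.imwrite('pics/m12.png',cv2.resize(np.hstack([a,c]),(800,300)))"
```

```text
45 53.84 [675.9   3.7  45.6] [ 0.3 -0.1 -1.7] [-0.11  0.01 -0.01] 38.375
```

View pics/m12.png

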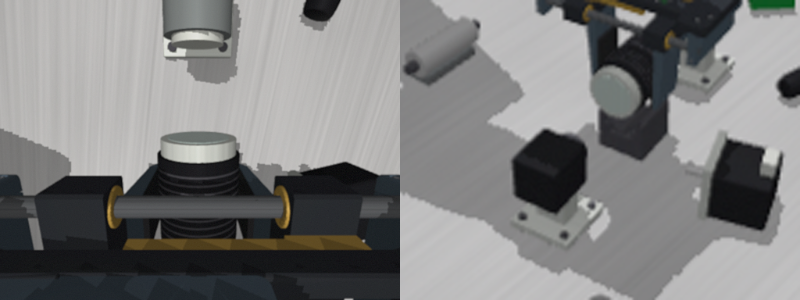

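```bash
python3 - <<'E'
from h import *
Y=[675.6,3.6]
def F(n=4):
    v=[]
    for _ in range(n): v.append(bot.state()["wrist_force"]); bot.pause(.03)
    return np.mean(v,0)
f0=F(8); print("base",f0)
z=33; bot.move_l(Y+[z],velocity=50)
while z>22:
    f=F(); d=f[2]-f0[2]; print(z,np.round(bot.state()["eef_pos"],1),np.round(f-f0,1))
    if d>13.5 or abs(f-f0)[:2].max()>10: break
    z-=.8 if d<2 else max(.1,min(.5,(15-d)/10)); bot.move_l(Y+[z],velocity=15)
bot.pause(.4); s=bot.state(); print(F(8)-f0,s["eef_pos"],s["ft_torque"],s["grip_width"],s["clock"])
snap("s13","scene");snap("w13");snap("t13","top")
E
python3 -c "
import cv2,numpy as np
a=cv2.imread('pics/w13.png'); c=cv2.imread('pics/s13.png')
c=cv2.resize(c[180:300,180:340],(512,384),interpolation=cv2.INTER_CUBIC)
cv2.imwrite('pics/m13.png',cv2.resize(np.hstack([a,c]),(800,300)))"
```

```text
base [-0.24069635 -0.22505925 -2.13221507]
33 [675.8   3.6  33.1] [ 0.5  0.8 -0.1]
32.2 [675.6   3.6  32.3] [0.2 0.2 0.3]
31.400000000000002 [675.6   3.6  31.4] [ 0.3  0.2 -0.2]
30.6 [675.6   3.6  30.6] [-0.2  0.4 -0.5]
29.8 [675.6   3.6  29.8] [0.2 0.2 0. ]
29.0 [675.7   3.6  29.2] [-0.  -0.1  1.9]
28.2 [675.8   3.6  29.1] [-2.5  0.7  7.5]
27.7 [675.8   3.6  29.1] [-2.7 -0.2  9.7]
27.2 [675.8   3.6  29. ] [-3.4  0.2 11.3]
26.82983601939463 [675.8   3.6  29. ] [-4.1  0.4 13.3]
26.656685101460063 [675.8   3.6  29. ] [-4.5  0.2 13.9]
[-4.60185671  0.75624967 14.19828398] [675.8577682    3.6103802   29.02221043] [-0.20076303  0.8016296  -0.13328227] 53.364767102379325 43.5
```

View pics/m13.png

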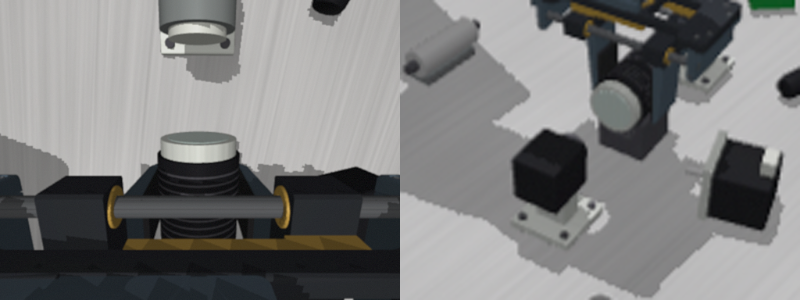

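Seated at TCP z = 29.0, against 28.8 predicted, with a 14 N push. A sideways force of −4.6 N in x loads the flanks unevenly, so I'll trim it.

Run:
```python
from h import *
f0=np.array([-.24,-.23,-2.13])
def F(n=4):
    v=[]
    for _ in range(n): v.append(bot.state()["wrist_force"]); bot.pause(.03)
    return np.mean(v,0)-f0
x=675.6; z=26.657
for i in range(6):
    f=F()
    print(round(x,2),round(z,2),np.round(f,1),np.round(bot.state()["eef_pos"],2))
    if abs(f[0])<1.5 and 14<f[2]<16.5: break
    x+=np.clip(f[0]*.05,-.25,.25) if abs(f[0])>=1.5 else 0
    z-=np.clip((15-f[2])*.1,-.2,.2); bot.move_l([x,3.6,z],velocity=15); bot.pause(.1)
bot.pause(.5); s=bot.state(); print(F(8),s["eef_pos"],s["ft_torque"],s["grip_width"],s["clock"])
snap("t14","top"); snap("s14","scene")
for t in("vblock","barrel","lamp","camera","roller","collar","bolt"):
    print(t,[(np.round(d["point"],1).tolist(),round(d["conf"],2)) for d in nets.spot_point(t,"scene")])
```

```text
675.6 26.66 [-4.1  0.7 14.3] [675.85   3.59  29.04]
675.4 26.58 [-4.1  0.4 13.9] [675.83   3.59  29.  ]
675.19 26.48 [-4.2  0.3 14.5] [675.83   3.59  29.01]
674.98 26.43 [-3.9  0.4 13.5] [675.81   3.6   29.  ]
674.78 26.28 [-3.5  0.5 14.5] [675.83   3.6   29.01]
674.61 26.22 [-2.9 -0.1 14.5] [675.83   3.59  29.03]
[-2.82584112  0.40199066 14.69669695] [675.80476459   3.57974093  28.99847026] [-0.10486577  0.54335881 -0.15151581] 53.41468826399619 47.3167
vblock [([638.6, 301.5, 3.5], 0.98), ([678.8, 4.9, -2.7], 0.83), ([554.3, 240.8, -2.9], 0.61), ([536.3, 443.3, 1.4], 0.61)]
barrel [([682.1, 8.1, 66.2], 0.79), ([656.0, 133.1, -4.4], 0.74)]
lamp [([656.2, 131.7, 0.2], 0.62)]
camera [([693.4, -131.4, -1.2], 0.95)]
roller [([443.5, -28.1, 20.6], 0.64)]
collar []
bolt [([466.3, -161.1, 2.9], 0.66)]
```

Run:
```python
from fb import *
c,im=load("s14"); x0,y0,f=180,180,5
o=cv2.resize(im[180:300,180:340,::-1],None,fx=f,fy=f,interpolation=cv2.INTER_CUBIC)
d=lambda q,col: cv2.polylines(o,[np.round((np.asarray(q).reshape(-1,2)-[x0,y0]+.5)*f).astype(int)],True,col,1)
for h in hulls(c,[675.8,3.6,-1.42*50],62.7): d(h/K,(0,0,255))
for g in block_faces(): d(proj(c,tf(g,675.6,3.6,-1.42)),(0,255,0))
cv2.imwrite("pics/s14f.png",o)
```

```text
(no output)
```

View pics/s14f.png

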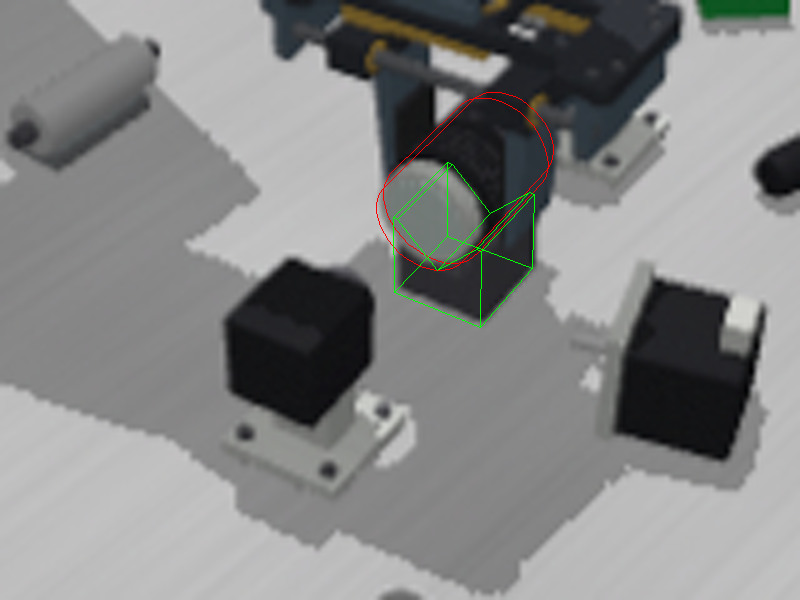

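The model outlines match the picture. The block's corners are at about (481,326) and (533,267), and the barrel's end face is at about (437,210). I'm handing in.

```bash
python3 -c "
from bench import bot,job
s=bot.state();print(s['wrist_force'],s['clock'],s['grip_width']); job.close_job()"
```

```text
[-2.68441394  0.4195436  12.29357467] 48.0333 53.41022609352192
the job is handed in; nothing more can be done
```

I placed the V-block, seated the barrel in its groove and handed the job in at 48.0 s. The arm was still holding and pressing the barrel with about 14–15 N. No verdict was reported.

- **V-block:** After release, a wrist-camera fit put it 129.4 mm along and 0.8 mm across in the lamp frame, about 0.012 rad out of line. A final overlay in the scene picture matched this, with the block flat.
- **Barrel:** It touched down at TCP z = 29.0 mm, against 28.8 mm predicted for seating on both flanks. A sideways force of 2.8 N remained. I estimate about 14 N on one flank and 10 N on the other, but flank force could not be measured directly. Its place along the groove was only judged from the overlay; it looked about one pixel off.
- **Failed first grasp:** The fingers slid off the top of the barrel on the first try. In four pictures the fingertips sat about 19 mm above the reported TCP, not 19 mm below it as the tool data says. The block had therefore been held only by its upper rim. I corrected for this and the second grasp held at 53.7 mm.
- **Bystanders:** The roller and bolt still showed at their starting places, within the networks' error. The networks missed the collar in the last picture. The arm worked well away from it, but I did not confirm its position.
- **Disagreement:** The network's point for the seated barrel was 6 mm off in x, 4.5 mm in y and 3.5 mm in z. That is a little outside its stated 4 mm accuracy, so I relied on the TCP height, the contact force and the overlay instead.

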